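Return the green battery pack to its labelled leaning bay

ROBOT

A 7-joint arm with a two-finger parallel gripper is mounted at the origin on the work surface. World frame = base frame: x ahead of the robot, y to its left, z up, the work surface at z = 0. Lengths are in m, angles in degrees, forces in N, time in s.
With the tool pointing down it reaches from about 0.4 to 0.875 m from the base axis. Payload 6.5 kg.
Tool frame: the origin (TCP) lies on the centre line of the jaws, within the pads' length; the fingertips stand 8 mm ahead of it and the grasp point (between the pads) lies 11 mm behind it; z points along the fingers, y is the line along which they close (so a half turn about z gives the same grasp; the last joint's range is limited). The gripper opens to 85 mm and grips with 20 to 120 N. Pads are 22 mm wide; open, the fingers measure 114 mm over their backs; the gripper's body (76 mm by 85 mm) begins 54 mm behind the grasp point. The pads swing forward as they close: fully open they stand 13 mm farther back than shut.
Start: joints at [62.67, 30.733, -0.252, 88.115, 0.149, 61.152, -4.079], TCP at [0.26, -0.596, 0.239] pointing down, gripper open.
Joint ranges: [-154.64, 154.64], [-21.42, 123.67], [-72.66, 72.17], [13.99, 137.28], [-74.86, 254.86], [10.95, 109.41], [-158.01, 158.01]. Speed limits (degrees/s): [136.94, 136.94, 180, 180, 180, 180, 180].

INTERFACE

Orientations are given as [roll, pitch, yaw] about the fixed x, y, z axes, in that order (R = Rz(yaw) Ry(pitch) Rx(roll)).
In Python, from bench import status, optics, job_done gives the robot as it stands. The module is installed in compiled form; this text tells all that it offers.
- The arm moves only by the tool jog_arm, never from a script. Its argument "commands" is a list that holds one entry, the list of rows, each a list of 7 numbers: the shift along the world's x, y, z in m, then the turn, a rotation vector about the world's x, y, z in degrees, then the finger opening in m, from 0 to 0.0854. In form: [[[x, y, z, wx, wy, wz, jaw], ...]]. A call has 1 to 5 rows; each row shifts and turns the commanded pose from where the row before left it; what a row does not reach is not made up. A row lasts 1/8 s, in which the tool goes at most 62.5 mm and 10.7 degrees, less where a joint would pass 70% of its speed; a pose out of reach is approached as far as the arm can. A call with a gripper value outside its range is refused whole. The fingers move at their own pace and stop on an object; the grip force is fixed at half the most. Time passes only in rows, so rows that do not move let the fingers close. It gives the time, the measured TCP pose, the force, the opening and the grip force at its end, in the units of the state.
- status.get_state(): the state, without advancing time (a new reading comes with each control period).
- optics.grab_frame(name): name is "scene" or "top" or "wrist"; returns (picture, depth): 384x512x3 uint8, red, green, blue; 384x512 float32, m along the optical axis (not along the pixel's ray), 0 where there is no reading.
- optics.camera_params(name): a dict with "fx", "fy", "cx", "cy" (pixels), "k1" (the pictures are not rectified: a ray, as slopes to the right and down, at radius r is drawn at 1 + k1 r^2 times it, then the intrinsics apply), "rvec" (rotation vector, rad) and "tvec" (3), from world to camera coordinates, as OpenCV has them; the wrist camera has in their place "mount" (4x4, takes a point from camera to tool coordinates, whose origin is the TCP and whose axes are the flange's). Camera axes: x right, y down, z forward; pixel columns grow to the right and rows downward; lengths in m; the calibration is good to about 2 mm. A picture is of the moment at which its call begins: read the wrist's pose just before it. camera_params takes no time and is no camera call.
- job_done(): hands the job in; it is judged then, once.
The state is a dict: "clock": time; "joint_pos": joint angles; "dq": joint speeds; "tau": joint torques, N m; "position": TCP position; "eef_rot": TCP orientation; "ft_force": force on the tool from outside, world axes, zero at the start; "ft_torque": the same for the moment, N m; "gripper_width": opening from 0.0 (shut) to 1.0 (fully open); "grasp_force": force on a finger pad.
Only numpy, scipy, OpenCV 4.12 (cv2) and the standard library are available. Lean on these libraries where they do the work, as an engineer would, in place of code of your own. Each camera call takes 0.05 s, during which the arm holds its last target. There are 200 camera calls.

TASK

Put the returned green battery pack back in the leaning storage bay with the green label: take it from the counter, slide it down its slot and keep hold of it until you feel it rest gently on the foot stop hidden inside, and only then let go and leave it standing fully home. Do not drop it or ram it against the stop, and leave all the other stock where it is.

Things in the scene. Friction and masses are not known exactly. Their poses are not given: they have to be found in the camera images.
- green_pack: Slim tool battery pack, black with a green band and top. 56 mm (its x) by 44 mm (its y) by 130 mm tall, about 0.45 kg. Origin at the centre of its underside, z up its length; looks and works the same turned half round about z. Starts upright on the counter, left or right of the bays.
- green_slot: Leaning grey pocket with a green band at its mouth, inside 62 mm (x) by 50 mm (y), walls 6 mm. Origin: centre of the mouth, 106 mm above the counter; z points out along the slot, leaning 30 degrees from vertical to the robot's right; y level. A 30 mm wide tongue extends the low (-x) wall 30 mm past the mouth. Foot stop (sprung pad) 40 to 76 mm down, different each time: feel for it.
- orange_slot: Leaning grey pocket with an orange band at its mouth, inside 62 mm (x) by 50 mm (y), walls 6 mm. Origin: centre of the mouth, 106 mm above the counter; z points out along the slot, leaning 30 degrees from vertical to the robot's right; y level. A 30 mm wide tongue extends the low (-x) wall 30 mm past the mouth. Empty, not for green.
- blue_slot: Leaning grey pocket with a blue band at its mouth, inside 62 mm (x) by 50 mm (y), walls 6 mm. Origin: centre of the mouth, 106 mm above the counter; z points out along the slot, leaning 30 degrees from vertical to the robot's right; y level. A 30 mm wide tongue extends the low (-x) wall 30 mm past the mouth. Holds the blue pack.
- orange_pack: Slim tool battery pack, black with an orange band and top. 56 mm (its x) by 44 mm (its y) by 130 mm tall, about 0.45 kg. Origin at the centre of its underside, z up its length; looks and works the same turned half round about z. Stands upright on the counter on the other side from the green one; leave it alone.
- blue_pack: Slim tool battery pack, black with a blue band and top. 56 mm (its x) by 44 mm (its y) by 130 mm tall, about 0.45 kg. Origin at the centre of its underside, z up its length; looks and works the same turned half round about z. Stands leaning in the blue bay; leave it alone.
- cartridge: Yellow adhesive cartridge with black cap, 48 mm across, 200 mm tall; origin at the centre of its underside. Leave it alone.
- twine: Orange roll of twine (rigid), 90 mm across, 60 mm tall; origin at the centre of its underside. Leave it alone.
- coupling: Aluminium hose coupling, 68 mm across, 62 mm tall; origin at the centre of its underside. Leave it alone.
- fastener_box: Closed cardboard fastener box with a red band, 100 by 75 by 60 mm; origin at the centre of its underside. Leave it alone.
There are look-alikes about, which are no part of the job. What is shaped like the green_pack but pink or purple is not meant.

How it is judged (in metres and radians):
On the way, in this order (a step that is already met when the one before it is completed fails the run):
1. the green pack is held clear of the counter (height (world z) of green_pack above 0.03 m and contact force between the fingers and green_pack above 1 N), for 0.2 s.
2. inside the green slot, still held in the fingers, the green pack touches the foot stop (x of green_pack in the frame of green_slot between -0.007 and 0.007 m and y of green_pack in the frame of green_slot between -0.007 and 0.007 m and angle between the z axis of green_pack and the z axis of green_slot, either way round below 0.12 rad and contact force between green_pack and green_pad_c0 above 0.8 N and contact force between the fingers and green_pack above 1 N), for 0.1 s.
At the end, for the whole second after the job is handed in: The green pack stands at rest and released in the green slot: its underside within 2.5 mm of the foot stop, its origin within 7 mm of the slot's axis in x and y, its length within 0.12 rad of the slot's axis; every other pack and piece of stock is within 20 mm of where it started (x of green_pack in the frame of green_slot between -0.007 and 0.007 m and y of green_pack in the frame of green_slot between -0.007 and 0.007 m and angle between the z axis of green_pack and the z axis of green_slot, either way round below 0.12 rad and z of green_pad_c0 in the frame of green_pack above -0.0065 m and linear speed of green_pack below 0.02 m/s and contact force between the fingers and green_pack below 0.01 N and distance of each of orange_pack, blue_pack, cartridge, twine, coupling, fastener_box from where it was at the start of the episode below 0.02 m); the robot touches nothing.
It fails at once if the green pack is dropped (faster than 0.25 m/s with no finger on it) (linear speed of green_pack above 0.25 m/s and contact force between the fingers and green_pack below 0.01 N).
It fails at once if the green pack is rammed against the foot stop with more than 30 N (contact force between green_pack and green_pad_c0 above 30 N).
It fails at once if other stock is moved by more than 20 mm (distance of any of orange_pack, blue_pack, cartridge, twine, coupling, fastener_box from where it was at the start of the episode above 0.02 m).
It also fails if it takes over 48 s, if anything falls off the work surface, if the arm or the gripper's body presses on something with over 40 N, if the wrist force passes 120 N, or if a joint passes its speed limit or range.

## Working session

There is one attempt and no reset: what is moved stays moved. The work goes in short steps, Python scripts to look and compute and a tool call to move; the robot and the scene stay as the last step left them, time stands still between calls to the robot, and variables do not carry over. Pictures are saved under pics/ and viewed, at most 10 in all, crops included, and the job is handed in when it is done.

Besides the shell and the picture viewer there is one more tool, called after "Call:" in YAML: its name, and indented under it one key for each argument. jog_arm: Moves the arm, as the interface text tells. Its arguments: {"type":"object","properties":{"commands":{"type":"array"}},"required":["commands"]}

```bash
mkdir -p pics
cat > h.py <<'E'
import numpy as np, cv2
from scipy.spatial.transform import Rotation as R
from bench import status, optics, job_done
def cloud(name):
    s=status.get_state(); im,d=optics.grab_frame(name); p=optics.camera_params(name)
    K=np.array([[p['fx'],0,p['cx']],[0,p['fy'],p['cy']],[0,0,1.]])
    v,u=np.mgrid[:384,:512]
    uv=np.stack([u,v],-1).reshape(-1,1,2).astype(float)
    n=cv2.undistortPoints(uv,K,np.array([p['k1'],0,0,0.])).reshape(384,512,2)
    P=np.dstack([n*d[...,None],d])
    if 'mount' in p:
        M=np.array(p['mount']); P=P@M[:3,:3].T+M[:3,3]
        T=R.from_euler('xyz',s['eef_rot'],degrees=True).as_matrix(); P=P@T.T+np.array(s['position'])
    else:
        Rw=cv2.Rodrigues(np.array(p['rvec'],float))[0]; P=(P-np.array(p['tvec']).ravel())@Rw
    P[d==0]=np.nan
    return im,d,P
def save(im,n): cv2.imwrite('pics/'+n,im[...,::-1])
E
python3 - <<'E'
from h import *
print(status.get_state())
a=cloud('scene');b=cloud('top')
np.savez('f.npz',si=a[0],sP=a[2],ti=b[0],tP=b[2])
save(cv2.resize(a[0],(768,576)),'s.png');save(cv2.resize(b[0],(768,576)),'t.png')
E
```

```text
{'clock': 0.0, 'joint_pos': array([62.67119056, 30.77990514, -0.25306409, 88.17258755,  0.15113174,
       61.15145233, -4.07680414]), 'dq': array([-0.04112617, -0.03355026,  0.03403093,  0.08223315, -0.08711407,
        0.03749983, -0.12818318]), 'tau': array([-4.38114384e-04, -5.83414006e+01,  1.04794398e+00, -2.59100407e+01,
        1.20778335e-02,  9.59771744e-03, -3.61591589e-06]), 'position': array([ 0.25926588, -0.59536009,  0.23837321]), 'eef_rot': array([-1.79896839e+02,  1.01004514e-02,  2.35425895e+01]), 'ft_force': array([ 0.15459218,  0.14975589, -0.33705157]), 'ft_torque': array([ 0.02232297,  0.05594794, -0.02220754]), 'grasp_force': 0.0, 'gripper_width': 0.9999534012299985}
```

View pics/s.png

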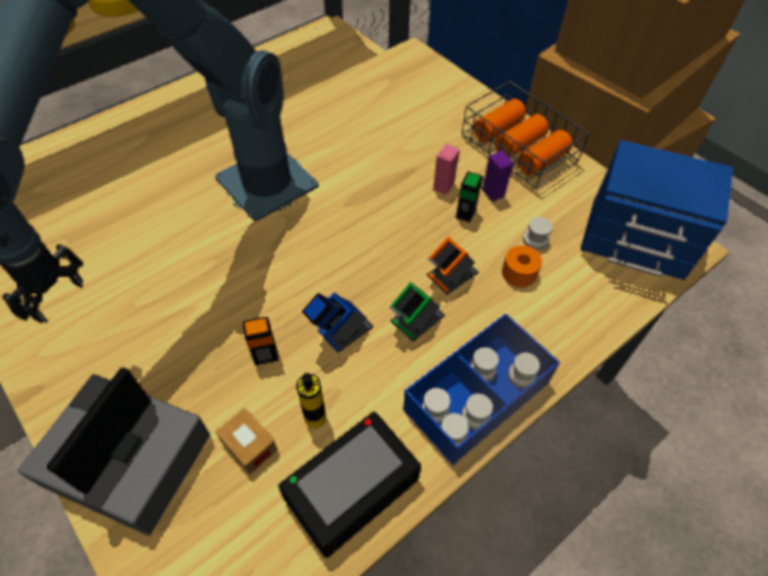

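View pics/t.png

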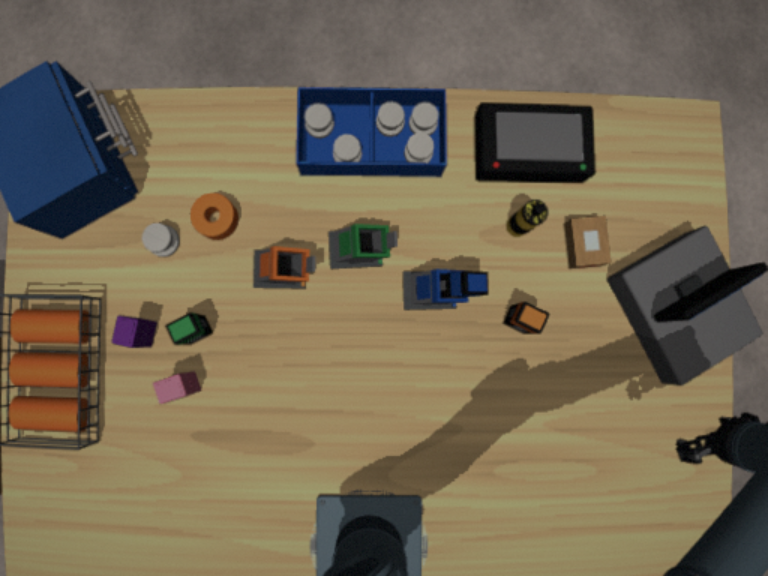

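The scene picture shows the green pack at (469,196), with purple at (498,176) and pink at (447,168) beside it. The top view has the same three at (188,327), (133,331) and (178,386). Only the first is black with a green top, so it is the one meant; the other two are look-alikes. The green slot is at (365,243) in the top view. I'll measure both and confirm in one crop.

```bash
cat > m.py <<'E'
from h import *
f=np.load('f.npz')
def rect(q): 
    c,s,a=cv2.minAreaRect((q[:,:2]*1000).astype(np.float32)); return np.round(c,1),np.round(s,1),round(a,1)
for k in 'st':
    im,P=f[k+'i'],f[k+'P']; hsv=cv2.cvtColor(im,cv2.COLOR_RGB2HSV)
    g=(hsv[...,0]>45)&(hsv[...,0]<85)&(hsv[...,1]>110)&(hsv[...,2]>40)&~np.isnan(P[...,0])
    n,l,st,c=cv2.connectedComponentsWithStats(g.astype(np.uint8))
    for i in range(1,n):
        if st[i,4]<15: continue
        q=P[l==i]; print(k,c[i].round(),st[i,4],'med',np.median(q,0).round(4),'z',np.percentile(q[:,2],[2,50,98]).round(3))
        if np.median(q[:,2])>.1: 
            t=q[q[:,2]>.124]
            if len(t)>10: print('  top rect',rect(t))
        print('  min/max',q.min(0).round(3),q.max(0).round(3))
    # neighbours
t=f['tP'];im=f['ti']
for name,(u,v) in dict(purple=(133,331),pink=(178,386),green=(188,327),coup=(158,239),twine=(213,215),orslot=(290,265)).items():
    u=u*2//3;v=v*2//3; w=t[v-20:v+20,u-20:u+20].reshape(-1,3); w=w[~np.isnan(w[:,0])]; 
    z=np.percentile(w[:,2],97); q=w[w[:,2]>z-.01]; print(name,z.round(3),rect(q))
# slot region points
w=t[145:190,215:275]; wi=im[145:190,215:275]
save(np.hstack([cv2.resize(im[195:255,85:145],(390,390)),cv2.resize(im[135:195,215:275],(390,390))]),'c.png')
print(optics.camera_params('top'))
E
python3 m.py
```

```text
s [314. 120.] 82 med [0.4508 0.3561 0.1306] z [0.126 0.131 0.135]
  top rect (array([450.9, 355. ]), array([36.5, 51.4]), 25.5)
  min/max [0.424 0.329 0.126] [0.474 0.382 0.137]
s [311. 130.] 50 med [0.4656 0.3333 0.1028] z [0.09  0.103 0.116]
  min/max [0.447 0.324 0.087] [0.481 0.343 0.118]
s [275. 202.] 214 med [0.6298 0.0037 0.1022] z [0.05  0.102 0.126]
  top rect (array([624.3,  24.5]), array([59.1,  8.3]), 5.4)
  min/max [ 0.591 -0.035  0.005] [0.657 0.046 0.131]
s [268. 219.] 53 med [ 0.6274 -0.0191  0.0114] z [0.007 0.011 0.018]
  min/max [ 0.588 -0.027  0.003] [ 0.66  -0.01   0.018]
s [195. 319.] 29 med [ 0.7807 -0.4311  0.092 ] z [0.089 0.092 0.097]
  min/max [ 0.774 -0.438  0.088] [ 0.789 -0.422  0.097]
t [388. 111.] 18 med [ 0.7796 -0.4313  0.094 ] z [0.091 0.094 0.099]
  min/max [ 0.773 -0.438  0.091] [ 0.787 -0.426  0.1  ]
t [241. 161.] 403 med [0.6199 0.0237 0.1004] z [0.064 0.1   0.128]
  top rect (array([619.7,  22.6]), array([14.3, 58.3]), 89.8)
  min/max [ 0.589 -0.038  0.052] [0.655 0.06  0.131]
t [121. 219.] 196 med [0.4483 0.3569 0.132 ] z [0.128 0.132 0.138]
  top rect (array([449. , 358.1]), array([33.9, 47.7]), 25.4)
  min/max [0.425 0.33  0.126] [0.474 0.383 0.14 ]
purple 0.134 (array([441.7, 469.9]), array([47.9, 54.3]), 79.3)
pink 0.134 (array([334. , 379.9]), array([44.1, 53.8]), 19.1)
green 0.134 (array([448.8, 355.9]), array([45.1, 56.6]), 27.6)
coup 0.066 (array([633. , 433.4]), array([58. , 58.5]), 87.3)
twine 0.066 (array([681.9, 321.4]), array([87., 86.]), 45.7)
orslot 0.123 (array([575.8, 149.5]), array([86., 63.]), 88.0)
{'fx': 462.44343392698505, 'fy': 462.44343392698505, 'cx': 252.60192719885052, 'cy': 190.59128245473747, 'k1': -0.17100156450498494, 'rvec': array([ 2.19493744, -2.18620532,  0.11406984]), 'tvec': array([-0.02286925,  0.5400689 ,  1.40149664])}
```

View pics/c.png

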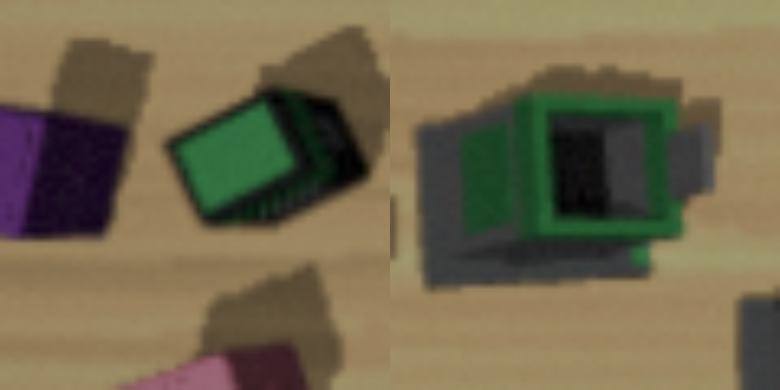

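The crop confirms it: black pack with a green top on the left, and the green-banded slot on the right with its tongue towards −y. Next I'll fit the slot mouth.

```bash
cat > slot.py <<'E'
from h import *
f=np.load('f.npz')
from scipy.optimize import minimize
def frame(yaw,l=30):
    return R.from_euler('zx',[yaw,l],degrees=True).as_matrix()@np.array([[0,-1,0],[1,0,0],[0,0,1.]])
if __name__=='__main__':
  for k in 'st':
    im,P=f[k+'i'],f[k+'P']; hsv=cv2.cvtColor(im,cv2.COLOR_RGB2HSV)
    g=(hsv[...,0]>45)&(hsv[...,0]<85)&(hsv[...,1]>110)&(hsv[...,2]>30)&(abs(P[...,0]-.62)<.06)&(abs(P[...,1]-.01)<.08)&(P[...,2]>.07)
    q=P[g]; c=np.array([.62,.01,.106])
    for yaw in (-4,-2,0,2,4):
      F=frame(yaw); c=np.array([.622,.008,.106])
      for _ in range(4):
        L=(q-c)@F; r=L[(abs(L[:,2])<.006)]
        lo,hi=np.percentile(r[:,:2],[1.5,98.5],0); m=(lo+hi)/2
        c=c+F@np.array([m[0],m[1],np.median(r[:,2])])
      rr=cv2.minAreaRect((r[:,:2]*1000).astype(np.float32))
      print(k,yaw,len(r),c.round(4),'ext',(hi-lo).round(4),'area',round(np.prod(rr[1])),np.round(rr[1],1),round(rr[2],1))
E
python3 slot.py
```

```text
s -4 129 [ 0.6252 -0.0019  0.1072] ext [0.0738 0.0641] area 4838 [75.1 64.4] 6.0
s -2 129 [ 0.6251 -0.0023  0.107 ] ext [0.0734 0.0627] area 4838 [75.1 64.4] 4.0
s 0 129 [ 0.6251 -0.0024  0.1069] ext [0.0725 0.0619] area 4838 [75.1 64.4] 2.0
s 2 129 [ 0.625  -0.0031  0.1065] ext [0.0728 0.0619] area 4838 [64.4 75.1] 90.0
s 4 129 [ 0.6248 -0.0036  0.1062] ext [0.0734 0.0612] area 4838 [64.4 75.1] 88.0
t -4 198 [ 0.6214 -0.0029  0.1077] ext [0.0785 0.0664] area 4818 [77.5 62.2] 8.7
t -2 198 [ 0.6217 -0.003   0.1076] ext [0.0769 0.0646] area 4818 [77.5 62.2] 6.7
t 0 198 [ 0.6219 -0.0028  0.1077] ext [0.0757 0.063 ] area 4818 [77.5 62.2] 4.7
t 2 198 [ 0.6217 -0.0029  0.1077] ext [0.0751 0.0622] area 4818 [77.5 62.2] 2.7
t 4 198 [ 0.6214 -0.0031  0.1076] ext [0.0748 0.0615] area 4818 [77.5 62.2] 0.7
```

Call:
jog_arm:
  commands:
    - [[0.03, 0.02, 0.05, 0, 0, 0, 0.085], [0.04, 0.04, 0.02, 0, 0, 8, 0.085], [0.04, 0.045, 0, 0, 0, 10, 0.085], [0.04, 0.045, 0, 0, 0, 10, 0.085], [0.03, 0.05, 0, 0, 0, 10, 0.085]]

```text
clock: 0.72
position: [0.4409, -0.394, 0.309]
eef_rot: [180.0, -0.0, 61.9]
ft_force: [1.0, 0.1, 0.5]
gripper_width: 0.996
grasp_force: 0.0
```

Call:
jog_arm:
  commands:
    - [[0.02, 0.06, 0, 0, 0, 6, 0.085], [0.02, 0.058, 0, 0, 0, 6, 0.085], [0.01, 0.06, 0, 0, 0, 6, 0.085], [0.01, 0.06, 0, 0, 0, 6, 0.085], [0, 0.06, 0, 0, 0, 4, 0.085]]

```text
clock: 1.35
position: [0.4995, -0.0964, 0.3091]
eef_rot: [180.0, -0.0, 89.7]
ft_force: [2.3, -0.1, -1.1]
gripper_width: 0.994
grasp_force: 0.0
```

Call:
jog_arm:
  commands:
    - [[0, 0.06, 0, 0, 0, 4, 0.085], [0, 0.06, 0, 0, 0, 4, 0.085], [-0.01, 0.06, 0, 0, 0, 4, 0.085], [-0.01, 0.06, 0, 0, 0, 4, 0.085], [-0.01, 0.06, 0, 0, 0, 4, 0.085]]

```text
clock: 1.98
position: [0.4687, 0.2029, 0.3091]
eef_rot: [-180.0, 0.0, 109.6]
ft_force: [0.8, 1.4, -0.7]
gripper_width: 0.997
grasp_force: 0.0
```

Call:
jog_arm:
  commands:
    - [[-0.007, 0.06, 0, 0, 0, 4, 0.085], [-0.006, 0.06, 0, 0, 0, 4, 0.085], [-0.006, 0.035, -0.03, 0, 0, 0, 0.085], [0, 0, -0.03, 0, 0, 0, 0.085], [0, 0, 0, 0, 0, 0, 0.085]]

```text
clock: 2.6
position: [0.449, 0.3552, 0.2469]
eef_rot: [-179.7, 0.1, 117.6]
ft_force: [0.9, -0.0, -0.2]
gripper_width: 0.994
grasp_force: 0.0
```

Run:
```python
from h import *
s=status.get_state();print(s['position'],s['eef_rot'])
im,d,P=cloud('wrist'); save(cv2.resize(im,(768,576)),'w.png')
z=P[...,2]; m=(z>.12)&(z<.142)&(abs(P[...,0]-.449)<.045)&(abs(P[...,1]-.357)<.045)
hsv=cv2.cvtColor(im,cv2.COLOR_RGB2HSV); g=m&(hsv[...,0]>45)&(hsv[...,0]<85)&(hsv[...,1]>90)
for k in (m,g):
    q=P[k]; print(k.sum(),np.median(q[:,2]),cv2.minAreaRect((q[:,:2]*1000).astype(np.float32)))
```

```text
[0.44904504 0.35518294 0.24692695] [-1.79699655e+02  6.63210861e-02  1.17584071e+02]
2967 0.1296619698589178 ((446.8841247558594, 358.8685607910156), (43.71138381958008, 55.51414108276367), 27.015653610229492)
1976 0.13002103386203642 ((446.5147399902344, 360.5693054199219), (37.064029693603516, 52.07896423339844), 27.0274658203125)
```

View pics/w.png

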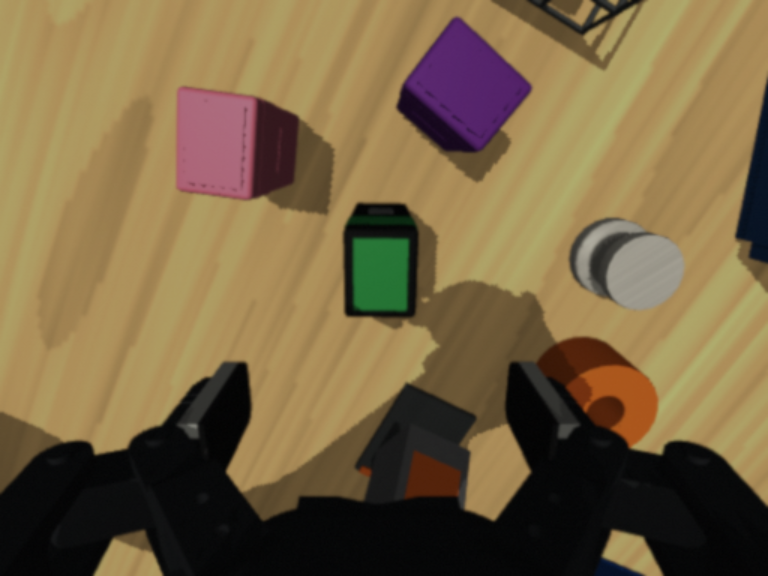

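The wrist view shows the pack at (380,270), square to the jaws and with free space on both sides. I'll descend and grip.

Call:
jog_arm:
  commands:
    - [[-0.0015, 0.003, -0.05, 0, 0, -0.6, 0.085], [0, 0, -0.05, 0, 0, 0, 0.085], [0, 0, -0.035, 0, 0, 0, 0.085], [0, 0, -0.012, 0, 0, 0, 0.085], [0, 0, 0, 0, 0, 0, 0.085]]

```text
clock: 3.28
position: [0.4496, 0.3595, 0.1033]
eef_rot: [179.9, -0.0, 116.9]
ft_force: [0.1, 0.5, 0.7]
gripper_width: 0.994
grasp_force: 0.0
```

Call:
jog_arm:
  commands:
    - [[0, 0, 0, 0, 0, 0, 0.035], [0, 0, 0, 0, 0, 0, 0.035], [0, 0, 0, 0, 0, 0, 0.035], [0, 0, 0, 0, 0, 0, 0.035], [0, 0, 0, 0, 0, 0, 0.035]]

```text
clock: 3.9
position: [0.4491, 0.3597, 0.1036]
eef_rot: [179.9, 0.0, 116.9]
ft_force: [-2.1, -2.3, 7.4]
gripper_width: 0.507
grasp_force: 60.6
```

Call:
jog_arm:
  commands:
    - [[0, 0, 0.03, 0, 0, 0, 0.035], [0, 0, 0.05, 0, 0, 0, 0.035], [0, 0, 0.06, 0, 0, 0, 0.035], [0, -0.02, 0.06, 0, 0, -4, 0.035], [0.02, -0.04, 0.04, 0, 0, -5, 0.035]]

```text
clock: 4.53
position: [0.467, 0.3015, 0.3444]
eef_rot: [179.9, -0.1, 108.1]
ft_force: [1.6, 0.3, -5.0]
gripper_width: 0.507
grasp_force: 63.8
```

Call:
jog_arm:
  commands:
    - [[0.03, -0.045, 0, 0, 0, -5, 0.035], [0.03, -0.05, 0, 0, 0, -5, 0.035], [0.03, -0.05, 0, 0, 0, -5, 0.035], [0.03, -0.05, 0, 0, 0, 0, 0.035], [0.02, -0.05, 0, 0, 0, 0, 0.035]]

```text
clock: 5.15
position: [0.609, 0.0525, 0.3408]
eef_rot: [-179.9, 0.0, 92.9]
ft_force: [0.3, 1.4, -5.8]
gripper_width: 0.508
grasp_force: 63.8
```

Call:
jog_arm:
  commands:
    - [[0.015, -0.045, 0, 7.5, 0.4, 0, 0.035], [0.005, -0.04, -0.01, 7.5, 0.4, 0, 0.035], [0, -0.04, -0.01, 7.5, 0.4, 0, 0.035], [0, -0.03, -0.02, 7.5, 0.4, 0, 0.035], [0, 0, 0, 0, 0, 0, 0.035]]

```text
clock: 5.78
position: [0.6263, -0.1096, 0.2953]
eef_rot: [-179.3, -29.9, 92.0]
ft_force: [-0.7, 0.0, -5.6]
gripper_width: 0.508
grasp_force: 63.7
```

Run:
```python
from h import *
o={}
for n in ('scene','top','wrist'):
    s=status.get_state(); a=cloud(n); o[n+'i']=a[0];o[n+'P']=a[2]; o[n+'d']=a[1]
    print(n,s['position'].round(4),s['eef_rot'].round(2))
np.savez('g.npz',pos=s['position'],rot=s['eef_rot'],**o)
A=cv2.resize(o['wristi'],(480,360)); B=cv2.resize(o['topi'][110:230,190:310],(320,320)); C=cv2.resize(o['scenei'][130:250,220:340],(320,320))
c=np.zeros((600,800,3),np.uint8); c[:360,:480]=A; c[:320,480:]=B; c[280:600,480:]=C; save(c,'h.png')
```

```text
scene [ 0.6263 -0.1096  0.2953] [-179.34  -29.92   91.99]
top [ 0.6273 -0.1051  0.2979] [-179.56  -30.     92.38]
wrist [ 0.628  -0.1018  0.2999] [-179.75  -30.05   92.72]
```

View pics/h.png

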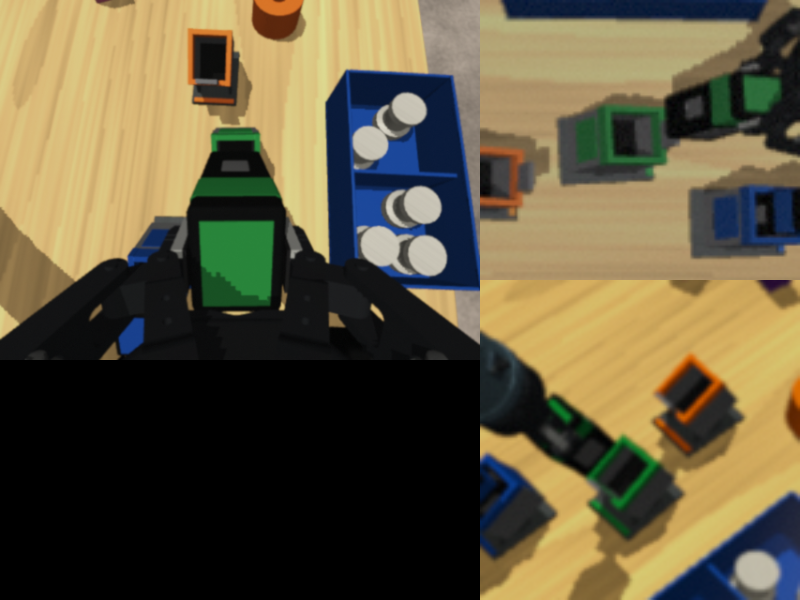

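The wrist inset shows the pack held squarely at (238,220), in line with the green slot behind it at (236,140). The other insets show it just uphill of the mouth. Next I'll measure the pack in tool coordinates and the slot relative to it.

```bash
cat > rel.py <<'E'
from h import *
from slot import frame
import sys
g=np.load(sys.argv[1]); T=R.from_euler('xyz',g['rot'],degrees=True).as_matrix(); p=g['pos']
F=frame(3); F0=np.array([.623,-.003,.1065])
def green(n):
    hsv=cv2.cvtColor(g[n+'i'],cv2.COLOR_RGB2HSV); return (hsv[...,0]>45)&(hsv[...,0]<85)&(hsv[...,1]>100)&(hsv[...,2]>30)&(g[n+'d']>0)
print('tool axes in slot frame\n',(F.T@T).round(3))
for n in ('scene','top','wrist'):
    P=g[n+'P']; G=green(n); t=(P-p)@T
    k=G&(abs(t[...,0])<.06)&(abs(t[...,1])<.04)&(t[...,2]<-.005)&(t[...,2]>-.06)
    q=t[k]; 
    if len(q)>15: print(n,'packtop in tool',len(q),np.median(q,0).round(4),cv2.minAreaRect((q[:,:2]*1000).astype(np.float32)))
    # whole pack body in tool (all colours): extents 15..80 below tip
    k=(abs(t[...,0])<.045)&(abs(t[...,1])<.035)&(t[...,2]>.02)&(t[...,2]<.09); q=t[k]
    if len(q)>15:
        print('  body',len(q),'x',np.percentile(q[:,0],[2,50,98]).round(4),'y',np.percentile(q[:,1],[2,50,98]).round(4))
    k=(abs(t[...,0])<.045)&(abs(t[...,1])<.035)&(t[...,2]>.02)&(t[...,2]<.13); print('  zmax',np.percentile(t[k][:,2],[90,99]).round(4) if k.sum()>9 else 0)
    L=(P-F0)@F; k=G&(abs(L[...,0])<.05)&(abs(L[...,1])<.045)&(abs(L[...,2])<.012)
    r=L[k]
    if len(r)>15: print('  ring',len(r),'x',np.percentile(r[:,0],[2,98]).round(4),'y',np.percentile(r[:,1],[2,98]).round(4),'zmed',np.median(r[:,2]).round(4), cv2.minAreaRect((r[:,:2]*1000).astype(np.float32)))
print('pos in slot',((p-F0)@F).round(4))
E
python3 rel.py g.npz
```

```text
tool axes in slot frame
 [[ 1.    -0.011  0.002]
 [-0.011 -1.     0.028]
 [ 0.001 -0.028 -1.   ]]
scene packtop in tool 52 [ 0.0112  0.0063 -0.0273] ((11.825837135314941, 8.875608444213867), (21.3075008392334, 47.82898712158203), 15.971113204956055)
  body 177 x [-0.0361 -0.006   0.0188] y [-0.0056  0.0205  0.0225]
  zmax [0.0907 0.0985]
  ring 170 x [-0.0365  0.0358] y [-0.0323  0.03  ] zmed 0.0006 ((-0.8347702026367188, -0.881561279296875), (63.91724395751953, 74.93756866455078), 89.06362915039062)
top packtop in tool 239 [ 0.005   0.0009 -0.0288] ((1.0565929412841797, -2.7039661407470703), (53.0188102722168, 41.278892517089844), 1.560690999031067)
  body 330 x [-0.0208  0.0226  0.0255] y [-0.0241 -0.0083  0.0192]
  zmax [0.0898 0.0987]
  ring 274 x [-0.0373  0.0378] y [-0.0301  0.0321] zmed 0.0003 ((0.2987480163574219, 0.7313480377197266), (63.92274475097656, 77.33911895751953), 89.96047973632812)
wrist packtop in tool 7720 [ 0.0033 -0.0005 -0.0266] ((2.216327667236328, -1.0227947235107422), (52.118770599365234, 42.932884216308594), 0.10881739854812622)
  body 1633 x [0.026  0.0267 0.0274] y [-0.0215 -0.0012  0.0185]
  zmax [0.0866 0.0985]
  ring 503 x [0.015  0.0361] y [-0.0282  0.032 ] zmed -0.0002 ((24.74051284790039, 2.252735137939453), (61.47046661376953, 23.302146911621094), 89.67198181152344)
pos in slot [ 0.0109 -0.0056  0.2169]
```

Call:
jog_arm:
  commands:
    - [[0, 0, 0, 0, 0, 0, 0.035], [0, 0, 0, 0, 0, 0, 0.035], [0, 0, 0, 0, 0, 0, 0.035]]

```text
clock: 6.3
position: [0.6289, -0.0998, 0.302]
eef_rot: [-180.0, -30.0, 93.0]
ft_force: [-1.3, -0.2, -5.6]
gripper_width: 0.506
grasp_force: 63.7
```

```bash
cat > st.py <<'E'
from h import *
from slot import frame
s=status.get_state(); F=frame(3); c=np.array([.623,-.003,.1065])
T=R.from_euler('xyz',s['eef_rot'],degrees=True).as_matrix()
G=np.stack([F[:,0],-F[:,1],-F[:,2]],1)
print('t',s['clock'],'pos',s['position'].round(4),'slot',((s['position']-c)@F).round(4),'force slot',(s['ft_force']@F).round(1),'err rotvec deg',np.degrees(R.from_matrix(G@T.T).as_rotvec()).round(2),'grip',round(s['grasp_force'],1))
print('F\n',F.round(4))
E
python3 st.py
```

```text
t 6.3 pos [ 0.6289 -0.0998  0.302 ] slot [ 0.0136 -0.0066  0.2177] force slot [-2.9  1.4 -4.7] err rotvec deg [ 0.04 -1.53 -0.42] grip 63.7
F
 [[-0.0523 -0.9986  0.    ]
 [ 0.8648 -0.0453 -0.5   ]
 [ 0.4993 -0.0262  0.866 ]]
```

```bash
sed -i "s/'zx'/'ZX'/" slot.py; python3 slot.py; python3 rel.py g.npz | grep -A0 -E "ring|pos"; python3 st.py
```

```text
s -4 126 [ 0.6253 -0.0016  0.1061] ext [0.0739 0.0636] area 4835 [75.1 64.3] 5.4
s -2 127 [ 0.6252 -0.0021  0.1065] ext [0.0733 0.0625] area 4836 [75.1 64.4] 3.7
s 0 129 [ 0.6251 -0.0024  0.1069] ext [0.0725 0.0619] area 4838 [75.1 64.4] 2.0
s 2 131 [ 0.6251 -0.0031  0.1068] ext [0.0727 0.0621] area 4838 [75.2 64.4] 0.3
s 4 133 [ 0.6249 -0.0036  0.1065] ext [0.073  0.0614] area 4836 [64.3 75.2] 88.6
t -4 192 [ 0.6215 -0.0027  0.1072] ext [0.0782 0.0663] area 4821 [77.5 62.2] 8.0
t -2 193 [ 0.6218 -0.0029  0.1074] ext [0.0768 0.0645] area 4820 [77.5 62.2] 6.3
t 0 198 [ 0.6219 -0.0028  0.1077] ext [0.0757 0.063 ] area 4818 [77.5 62.2] 4.7
t 2 195 [ 0.6217 -0.0027  0.1074] ext [0.0751 0.0623] area 4816 [77.5 62.1] 2.9
t 4 173 [ 0.6215 -0.0021  0.1058] ext [0.0752 0.0613] area 4812 [77.5 62.1] 1.1
  ring 170 x [-0.0364  0.0362] y [-0.0324  0.0299] zmed 0.001 ((-0.7022743225097656, -0.8350086212158203), (63.80354309082031, 75.57772827148438), 89.8653564453125)
--
  ring 276 x [-0.0375  0.0379] y [-0.0301  0.032 ] zmed 0.0003 ((0.2958183288574219, 0.6714191436767578), (77.34173583984375, 63.83433532714844), 0.3619891405105591)
--
  ring 502 x [0.0148 0.0361] y [-0.0281  0.0321] zmed -0.0002 ((24.718469619750977, 2.2875843048095703), (23.297712326049805, 61.70585250854492), 0.07834174484014511)
pos in slot [1.11e-02 2.00e-04 2.17e-01]
t 6.3 pos [ 0.6289 -0.0998  0.302 ] slot [ 0.0137 -0.0008  0.2178] force slot [-2.9  1.3 -4.8] err rotvec deg [ 0.   -0.03 -0.02] grip 63.7
F
 [[-0.0453 -0.9986  0.0262]
 [ 0.8648 -0.0523 -0.4993]
 [ 0.5    -0.      0.866 ]]
```

Call:
jog_arm:
  commands:
    - [[-0.0004, -0.011, -0.0064, 0, 0, 0, 0.035], [-0.0007, 0.0125, -0.0217, 0, 0, 0, 0.035], [-0.0007, 0.0125, -0.0217, 0, 0, 0, 0.035], [-0.0007, 0.0125, -0.0217, 0, 0, 0, 0.035], [0, 0, 0, 0, 0, 0, 0.035]]

```text
clock: 6.92
position: [0.6248, -0.0735, 0.2282]
eef_rot: [-179.7, -30.1, 92.9]
ft_force: [-0.1, 0.1, -5.7]
gripper_width: 0.505
grasp_force: 63.6
```

Call:
jog_arm:
  commands:
    - [[0, 0, 0, 0, 0, 0, 0.035], [0, 0, 0, 0, 0, 0, 0.035]]

```text
clock: 7.18
position: [0.6271, -0.0751, 0.2311]
eef_rot: [179.9, -30.0, 92.9]
ft_force: [-0.3, -1.0, -5.7]
gripper_width: 0.511
grasp_force: 63.6
```

```bash
python3 - <<'E'
from h import *
o={}
for n in ('scene','top','wrist'):
    s=status.get_state(); a=cloud(n); o[n+'i']=a[0];o[n+'P']=a[2]; o[n+'d']=a[1]
np.savez('g2.npz',pos=s['position'],rot=s['eef_rot'],**o)
c=np.zeros((600,800,3),np.uint8); c[:400,:400]=cv2.resize(o['topi'][120:200,200:280],(400,400)); c[:400,400:]=cv2.resize(o['scenei'][160:240,235:315],(400,400)); save(c[:400],'i.png')
E
python3 rel.py g2.npz; python3 st.py | head -1
```

```text
tool axes in slot frame
 [[ 1.    -0.001 -0.   ]
 [-0.001 -1.    -0.001]
 [-0.     0.001 -1.   ]]
scene packtop in tool 52 [ 0.0196  0.0087 -0.0274] ((0.8041801452636719, 6.090414047241211), (39.557212829589844, 51.064422607421875), 85.98442077636719)
  body 144 x [-0.0267  0.0038  0.0275] y [0.0006 0.0228 0.025 ]
  zmax [0.0976 0.1191]
  ring 115 x [-0.0363  0.0364] y [-0.0328  0.0245] zmed 0.0003 ((-1.15802001953125, -1.8899860382080078), (75.32069396972656, 62.2523078918457), 1.1224052906036377)
top packtop in tool 217 [ 0.0104  0.0012 -0.0291] ((6.119239807128906, -2.3023338317871094), (49.69955825805664, 42.425132751464844), 5.501702308654785)
  body 275 x [-0.0191  0.0261  0.0293] y [-0.0226 -0.0061  0.0208]
  zmax [0.0902 0.0976]
  ring 207 x [-0.0367  0.0378] y [-0.0295  0.0323] zmed 0.0003 ((0.47503662109375, 0.8579959869384766), (77.24950408935547, 62.8169059753418), 0.6672366261482239)
wrist packtop in tool 7704 [ 0.0032 -0.0005 -0.0266] ((2.3348445892333984, -0.44220733642578125), (42.986507415771484, 52.31507873535156), 88.80001831054688)
  body 1622 x [0.026  0.0267 0.0274] y [-0.0216 -0.0016  0.0184]
  zmax [0.0865 0.0985]
  ring 876 x [0.0093 0.0359] y [-0.0286  0.0327] zmed -0.0002 ((20.81800079345703, 2.140451431274414), (31.248212814331055, 62.077144622802734), 0.2572828531265259)
pos in slot [ 0.000e+00 -1.000e-04  1.435e-01]
t 7.325 pos [ 0.6267 -0.0745  0.2307] slot [1.000e-04 0.000e+00 1.433e-01] force slot [-1.5 -0.3 -4.1] err rotvec deg [-0.01  0.    0.08] grip 63.6
```

View pics/i.png

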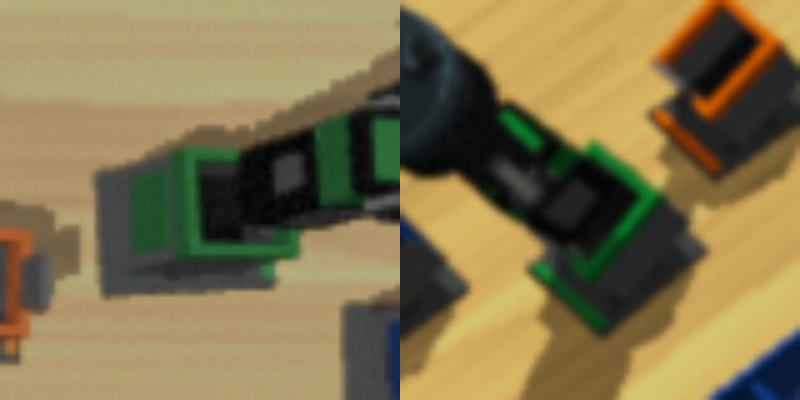

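The pack is lined up over the mouth in both views: its foot sits at (250,190) in the left picture, entering between the ring walls. The measured offset is about 0.5 mm. I'll slide it in and watch the force.

Call:
jog_arm:
  commands:
    - [[-0.0008, 0.005, -0.0087, 0, 0, 0, 0.035], [-0.0003, 0.005, -0.0087, 0, 0, 0, 0.035], [-0.0003, 0.005, -0.0087, 0, 0, 0, 0.035], [-0.0003, 0.005, -0.0087, 0, 0, 0, 0.035], [-0.0003, 0.005, -0.0087, 0, 0, 0, 0.035]]

```text
clock: 7.95
position: [0.6243, -0.0485, 0.1859]
eef_rot: [-179.9, -30.0, 92.9]
ft_force: [-0.3, 0.8, -5.0]
gripper_width: 0.506
grasp_force: 63.9
```

```bash
python3 st.py | head -1
```

```text
t 7.95 pos [ 0.6243 -0.0485  0.1859] slot [0.0003 0.0011 0.0915] force slot [-1.8  0.3 -4.7] err rotvec deg [-0.05 -0.07  0.04] grip 63.9
```

Call:
jog_arm:
  commands:
    - [[0, 0.002, -0.0035, 0, 0, 0, 0.035], [0, 0.002, -0.0035, 0, 0, 0, 0.035], [-0.0002, 0.002, -0.0035, 0, 0, 0, 0.035], [0, 0.002, -0.0035, 0, 0, 0, 0.035], [0, 0.001, -0.0017, 0, 0, 0, 0.035]]

```text
clock: 8.57
position: [0.6241, -0.0397, 0.1707]
eef_rot: [-179.9, -30.0, 92.9]
ft_force: [0.7, 0.2, -5.6]
gripper_width: 0.506
grasp_force: 63.8
```

```bash
python3 st.py | head -1
```

```text
t 8.575 pos [ 0.6241 -0.0397  0.1707] slot [0.0003 0.0009 0.074 ] force slot [-2.7 -0.7 -4.9] err rotvec deg [-0.04 -0.07  0.04] grip 63.8
```

Call:
jog_arm:
  commands:
    - [[0, 0.0005, -0.0008, 0, 0, 0, 0.035], [0, 0.0005, -0.0009, 0, 0, 0, 0.035], [0, 0.0005, -0.0009, 0, 0, 0, 0.035], [0, 0.0005, -0.0009, 0, 0, 0, 0.035], [-0.0001, 0.0005, -0.0008, 0, 0, 0, 0.035]]

```text
clock: 9.2
position: [0.624, -0.0374, 0.1666]
eef_rot: [-179.9, -30.0, 92.9]
ft_force: [0.6, -1.1, -5.2]
gripper_width: 0.51
grasp_force: 63.8
```

Call:
jog_arm:
  commands:
    - [[0, 0.0005, -0.0009, 0, 0, 0, 0.035], [0, 0.0005, -0.0009, 0, 0, 0, 0.035], [0, 0.0005, -0.0008, 0, 0, 0, 0.035], [0, 0.0005, -0.0009, 0, 0, 0, 0.035], [-0.0001, 0.0, 0, 0, 0, 0, 0.035]]

```text
clock: 9.82
position: [0.6239, -0.0353, 0.163]
eef_rot: [-179.9, -30.0, 92.9]
ft_force: [-0.1, 0.1, -6.1]
gripper_width: 0.508
grasp_force: 63.8
```

Now 0.6 mm steps, 3 mm per call.

Call:
jog_arm:
  commands:
    - [[0, 0.0003, -0.0005, 0, 0, 0, 0.035], [0, 0.0003, -0.0005, 0, 0, 0, 0.035], [0, 0.0003, -0.0005, 0, 0, 0, 0.035], [0, 0.0003, -0.0005, 0, 0, 0, 0.035], [-0.0001, 0.0003, -0.0006, 0, 0, 0, 0.035]]

```text
clock: 10.45
position: [0.6238, -0.0339, 0.1604]
eef_rot: [-179.9, -30.0, 92.9]
ft_force: [-0.2, -0.6, -4.7]
gripper_width: 0.508
grasp_force: 63.8
```

Call:
jog_arm:
  commands:
    - [[0, 0.0003, -0.0005, 0, 0, 0, 0.035], [0, 0.0003, -0.0005, 0, 0, 0, 0.035], [0, 0.0003, -0.0005, 0, 0, 0, 0.035], [0, 0.0003, -0.0005, 0, 0, 0, 0.035], [-0.0001, 0.0003, -0.0006, 0, 0, 0, 0.035]]

```text
clock: 11.08
position: [0.6237, -0.0324, 0.1578]
eef_rot: [-179.9, -30.0, 92.9]
ft_force: [-1.4, -0.2, -4.7]
gripper_width: 0.51
grasp_force: 63.8
```

Call:
jog_arm:
  commands:
    - [[0, 0.0003, -0.0005, 0, 0, 0, 0.035], [0, 0.0003, -0.0005, 0, 0, 0, 0.035], [0, 0.0003, -0.0005, 0, 0, 0, 0.035], [0, 0.0003, -0.0005, 0, 0, 0, 0.035], [-0.0001, 0.0003, -0.0006, 0, 0, 0, 0.035]]

```text
clock: 11.7
position: [0.6236, -0.0309, 0.1553]
eef_rot: [-179.9, -30.0, 92.9]
ft_force: [0.3, 0.0, -4.9]
gripper_width: 0.504
grasp_force: 63.8
```

```bash
python3 st.py | head -1
```

```text
t 11.7 pos [ 0.6236 -0.0309  0.1553] slot [0.0002 0.0008 0.0562] force slot [-2.5 -0.3 -4.3] err rotvec deg [-0.04 -0.06  0.05] grip 63.8
```

Call:
jog_arm:
  commands:
    - [[0, 0.0003, -0.0005, 0, 0, 0, 0.035], [0, 0.0003, -0.0005, 0, 0, 0, 0.035], [0, 0.0003, -0.0005, 0, 0, 0, 0.035], [0, 0.0003, -0.0005, 0, 0, 0, 0.035], [-0.0001, 0.0003, -0.0006, 0, 0, 0, 0.035]]

```text
clock: 12.32
position: [0.6236, -0.0294, 0.1527]
eef_rot: [-179.9, -30.0, 92.9]
ft_force: [0.4, -0.7, -5.3]
gripper_width: 0.509
grasp_force: 63.8
```

Call:
jog_arm:
  commands:
    - [[0, 0.0003, -0.0005, 0, 0, 0, 0.035], [0, 0.0003, -0.0005, 0, 0, 0, 0.035], [0, 0.0003, -0.0005, 0, 0, 0, 0.035], [0, 0.0003, -0.0005, 0, 0, 0, 0.035], [-0.0001, 0.0003, -0.0006, 0, 0, 0, 0.035]]

```text
clock: 12.95
position: [0.6235, -0.0281, 0.1503]
eef_rot: [-179.9, -30.0, 92.9]
ft_force: [0.2, -2.2, -2.2]
gripper_width: 0.507
grasp_force: 64.0
```

Call:
jog_arm:
  commands:
    - [[0, 0.0002, -0.0003, 0, 0, 0, 0.035], [0, 0, 0, 0, 0, 0, 0.035], [0, 0, 0, 0, 0, 0, 0.035]]

```text
clock: 13.32
position: [0.6235, -0.0279, 0.1499]
eef_rot: [-179.9, -30.0, 92.9]
ft_force: [-1.7, -3.0, -1.4]
gripper_width: 0.505
grasp_force: 64.1
```

```bash
python3 st.py | head -1
```

```text
t 13.325 pos [ 0.6235 -0.0279  0.1499] slot [0.0002 0.0008 0.05  ] force slot [-3.2  1.9  0.3] err rotvec deg [-0.03 -0.05  0.05] grip 64.1
```

Call:
jog_arm:
  commands:
    - [[0, 0.0003, -0.0005, 0, 0, 0, 0.035], [0, 0, 0, 0, 0, 0, 0.035], [0, 0, 0, 0, 0, 0, 0.035]]

```text
clock: 13.7
position: [0.6235, -0.0276, 0.1494]
eef_rot: [-179.9, -30.0, 92.9]
ft_force: [-2.2, -4.4, -0.2]
gripper_width: 0.503
grasp_force: 64.4
```

```bash
python3 st.py | head -1
```

```text
t 13.7 pos [ 0.6235 -0.0276  0.1494] slot [0.0001 0.0008 0.0494] force slot [-3.8  2.4  2. ] err rotvec deg [-0.03 -0.05  0.05] grip 64.4
```

Contact is confirmed: the force is along the slot axis and rises at about 3 N/mm, now around 6.5 N. I'll release and back out along the slot.

Call:
jog_arm:
  commands:
    - [[0, 0, 0, 0, 0, 0, 0.06], [0, 0, 0, 0, 0, 0, 0.085], [0, 0, 0, 0, 0, 0, 0.085], [0, 0, 0, 0, 0, 0, 0.085], [0, 0, 0, 0, 0, 0, 0.085]]

```text
clock: 14.32
position: [0.6235, -0.0273, 0.1493]
eef_rot: [-179.9, -30.0, 92.9]
ft_force: [-1.1, 0.6, 0.8]
gripper_width: 0.993
grasp_force: 0.0
```

```bash
python3 st.py | head -1
```

```text
t 14.325 pos [ 0.6235 -0.0273  0.1493] slot [0.0003 0.0008 0.0492] force slot [0.9 1.1 0.3] err rotvec deg [-0.05 -0.06  0.05] grip 0.0
```

Call:
jog_arm:
  commands:
    - [[0.0003, -0.005, 0.0087, 0, 0, 0, 0.085], [0.0005, -0.01, 0.0173, 0, 0, 0, 0.085], [0.0008, -0.015, 0.026, 0, 0, 0, 0.085], [0.0008, -0.015, 0.026, 0, 0, 0, 0.085], [0.0008, -0.015, 0.026, 0, 0, 0, 0.085]]

```text
clock: 14.95
position: [0.6267, -0.0883, 0.2548]
eef_rot: [-180.0, -30.0, 92.9]
ft_force: [0.8, -0.1, 0.3]
gripper_width: 0.995
grasp_force: 0.0
```

Call:
jog_arm:
  commands:
    - [[0, -0.02, 0.035, 0, 0, 0, 0.085], [-0.02, -0.02, 0.04, 0, 0, 0, 0.085], [0, 0, 0, 0, 0, 0, 0.085], [0, 0, 0, 0, 0, 0, 0.085], [0, 0, 0, 0, 0, 0, 0.085]]

```text
clock: 15.58
position: [0.6063, -0.1265, 0.3273]
eef_rot: [-179.8, -30.1, 92.9]
ft_force: [-0.0, -0.3, -0.4]
gripper_width: 0.992
grasp_force: 0.0
```

Run:
```python
from h import *
from slot import frame
F=frame(3); c=np.array([.623,-.003,.1065])
im0={}
for n in ('scene','wrist'):
    im,d,P=cloud(n); im0[n]=im; L=(P-c)@F
    hsv=cv2.cvtColor(im,cv2.COLOR_RGB2HSV); G=(hsv[...,0]>45)&(hsv[...,0]<85)&(hsv[...,1]>100)&(hsv[...,2]>30)
    k=G&(abs(L[...,0])<.045)&(abs(L[...,1])<.04)&(L[...,2]>.06)&(L[...,2]<.12)
    q=L[k]; print(n,k.sum(), np.median(q,0).round(4) if len(q) else '', cv2.minAreaRect((q[:,:2]*1000).astype(np.float32)) if len(q) else '')
save(np.hstack([cv2.resize(im0['scene'][100:260,180:340],(390,390)),cv2.resize(im0['wrist'],(400,390))]),'z.png')
```

```text
scene 167 [-0.0038 -0.0021  0.0788] ((-3.1276721954345703, -3.1093521118164062), (52.48088836669922, 40.691123962402344), 0.411485880613327)
wrist 1365 [-0.0044  0.0024  0.0776] ((-3.3388595581054688, 3.429903030395508), (43.3406867980957, 52.01226043701172), 89.75597381591797)
```

View pics/z.png

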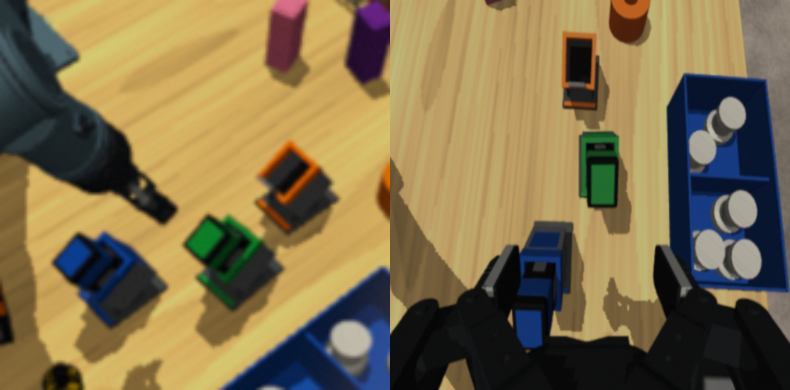

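The pack stands in the green bay: its green top is at (208,235) in the left picture and (602,178) in the right. Its underside is about 52 mm down, where contact was first felt.

```bash
python3 -c "
from bench import job_done; print(job_done())"
```

```text
the job is handed in; nothing more can be done
None
```

The green pack is released in the green bay, standing on its foot stop about 52 mm down after roughly 6.5 N of contact while held; I touched no other stock and handed the job in at about 16 s, with no verdict returned.

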